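# Load a blank into the guarded bench trimmer with the push stick

## Task

The small bench trimmer is locked off; get it ready for its next cut. Pull the steel pin out of the hasp staple, lift the plywood cover off the infeed bed and lay both on the bench, then set the thinner of the two wooden blanks on the bed along the fence and feed it through the guard's low mouth with the push stick, never with the gripper, until it is fully home at the length stop and the spring catch has dropped behind it. Finish with the push stick laid flat on the bench, and leave the other things where they are.

Things in the scene. Friction and masses are not known exactly. Their poses are not given: they have to be found in the camera images.
- trimmer: Fixed grey steel bench trimmer, 400 x 128 mm. Origin on the bench under the guard's mouth; +x is the feed direction, +y the fence side, z up; (x, y, z) below are mm in this frame. Infeed bed: top z = 30, x -205 to 0, y -64 to 64. Head: x 0 to 195, to z = 155, its lever grip to x = 285, z = 190. On the -y side a lug, x -125 to -52, to y = -118, top z = 30, bears the hasp staple.
- mouth (a point): Centre of the guard's mouth, at (0, 0, 47): an opening in the 4 mm front plate from y = -36 to 34 and from the bed (z = 30) up to z = 64. The plate reaches to z = 96 over the full width; behind it are cheeks and a clear roof, so nothing goes in from above.
- fence (a point): A point of the fence's guiding face at its top edge, (-80, 21, 38). Fence: aluminium strip 8 mm high along y = 21, from x = -190 through the mouth to the stop. Opposite is a side guide, also 8 mm high: face at y = -23.5 inside the guard, flaring out in front of the mouth to y = -34 at x = -48. A rest pad 8 mm high stands at x -143 to -125, y -60 to -45.
- stop (a point): Middle of the length stop's face inside the guard, at (151, 0, 47). A blank 90 mm long is home against it with its centre at x = 106 and its rear end at x = 61, out of a gripper's reach.
- catch (a joint): Steel spring catch hinged inside the guard behind the mouth (rad). 0 = down, its nose 10 mm above the bed. The blank lifts it to about 0.4 in passing (about 2 N); it drops behind the blank's rear end once the blank is within 2 to 3 mm of the stop. The 12 mm thick sole of the push stick passes under it, holding it up about 0.05 until the stick is drawn out.
- staple (a point): Centre of the opening of the hasp staple, at (-88, -90, 55): a standing loop of 5 mm steel bar fixed to the lug, top at z = 70. The opening is 18 mm wide (along y) and 15 mm high above the hasp leaf; the pin lies through it along x.
- pin_mid (a point): Middle of the loose steel pin, 55 mm long, 8 to 12 mm thick, 10 mm high; its own y axis runs along it. At the start it lies through the staple, flat on the cover's hasp leaf, along the feed, with its middle about 18 mm upstream (trimmer -x) of the staple and 54 mm above the bench. It draws out upstream, by 15 mm or more.
- cover_knob_mid (a point): Brass knob of the cover (round, 32 mm; this point is 13 mm below its top, 31 mm above the board's underside). Board: plywood 8 mm, x -66 to 67, y -55 to 45 mm from here, axes as the trimmer's at the start; a steel hasp leaf 3 mm on top juts out to y = -121 mm, x -59 to 21. 0.25 to 0.4 kg. Lies over the infeed bed, leaf over the staple; pin out, it lifts straight up.
- blank_mid (a point): Centre of the thin blank, a loose light-wood block 90 (its x) x 40 (its y) x 28 mm (z), 0.06 to 0.13 kg, flat on the bench. Lying on the bed its centre is at z = 44. Held with the fingertips 9 mm or more above its underside, they clear the fence and guide as it is set down.
- thick_blank_mid (a point): Centre of the other block: same wood and outline (90 x 40 mm) but 42 mm high, too thick for the mouth. It stays where it is.
- stick_grip (a point): Middle of the plywood push stick's handle, 26 mm above its underside. Its x axis points to the forked pushing end. Sole 24 mm wide, 12 mm thick, from x = -60 to the fork tips at +140 mm from here; handle 24 mm wide (y), x -45 to 45 mm, top 45 mm above the underside. About 0.14 kg. Lies flat on the bench at the start.
- oil_can: Bystander: oil can, 64 mm across, 140 mm high with its spout, standing on the bench on the right. Origin: centre of its underside.
- try_square: Bystander: try square lying on the bench, 170 x 100 x 25 mm. Origin: centre of its underside.
- hex_nut: Bystander: big steel nut lying on the bench, 35 x 30 x 16 mm. Origin: centre of its underside.
There are look-alikes about, which are no part of the job. What is shaped like the part that bears blank_mid but blue or pink is not meant.

How it is judged:
On the way, in this order (a step that is already met when the one before it is completed fails the run):
1. the pin is drawn out of the staple (distance between pin_mid and staple above 0.05 m), for 0.1 s.
2. the cover lies flat on the bench, off the trimmer (height (world z) of cover_knob_mid between 0.02 and 0.037 m and angle between cover_knob_mid's own z axis and vertical below 0.1 rad), for 0.1 s.
3. the thin blank lies on the infeed bed in front of the guard, along the fence (x of blank_mid in the frame of trimmer between -0.16 and -0.01 m and y of blank_mid in the frame of trimmer between -0.014 and 0.006 m and height (world z) of blank_mid between 0.04 and 0.048 m and angle between the x axis of blank_mid and the x axis of trimmer, either way round below 0.2 rad), for 0.1 s.
4. the push stick pushes the blank under the guard (contact force between stick and blank above 0.2 N and x of blank_mid in the frame of trimmer above 0.03 m), for 0.05 s.
At the end, for the whole second after the job is handed in: The thin blank lies straight in its channel under the guard, within 4 mm of the length stop, with the catch down behind it (below 0.1 rad). Push stick, cover and pin lie flat on the bench itself, released and at rest; the bystanders stand where they stood (25 mm) (all of step 2 and x of blank_mid in the frame of trimmer between 0.102 and 0.109 m and height (world z) of blank_mid below 0.048 m and angle between the x axis of blank_mid and the x axis of trimmer, either way round below 0.12 rad and value of joint catch below 0.1 rad and height (world z) of stick_grip between 0.016 and 0.032 m and angle between stick_grip's own z axis and vertical below 0.1 rad and height (world z) of pin_mid between -0.005 and 0.012 m and linear speed of each of stick, pin, cover, blank below 0.02 m/s); the robot touches nothing.
It fails at once if the gripper touches the blank once it is under the guard (x of blank_mid in the frame of trimmer between -0.01 and 0.2 m and distance between blank_mid and trimmer below 0.14 m and contact force between the fingers and blank above 0.5 N and height (world z) of blank_mid below 0.06 m).
It fails at once if a bystander is moved by more than 25 mm (distance of any of thick_blank_mid, oil_can, try_square, hex_nut from where it was at the start of the episode above 0.025 m).
It fails at once if the oil can is tipped over (angle between oil_can's own z axis and vertical above 0.5 rad).
It also fails if it takes over 72 s, if anything falls off the work surface, if the arm or the gripper's body presses on something with over 40 N, if the wrist force passes 120 N, or if a joint passes its speed limit or range.

## Robot

A 7-joint arm with a two-finger parallel gripper is mounted at the origin on a cart in front of the work surface, level with it; the furniture and walls round the work are solid. World frame = base frame: x ahead of the robot, y to its left, z up, the work surface at z = 0. Lengths are in m, angles in rad, forces in N, time in s.
With the tool pointing down it reaches from about 0.4 to 0.85 m from the base axis. Payload 4.4 kg.
Tool frame: the origin (TCP) lies midway between the tips of the shut fingers; the grasp point (between the pads) lies 19 mm behind it; z points along the fingers, y is the line along which they close (so a half turn about z gives the same grasp; the last joint's range is limited). The gripper opens to 94 mm and grips with 3 to 60 N. Pads are 16 mm wide; open, the fingers measure 119 mm over their backs; the gripper's body (75 mm by 177 mm) begins 78 mm behind the grasp point.
Start: joints at [1.276, 0.628, 0.038, 1.517, -0.027, 0.996, -0.02], TCP at [0.147, -0.633, 0.205] pointing down, gripper open.
Joint ranges: [-3.06, 3.06], [-0.37, 2.12], [-1.25, 1.32], [0.18, 2.47], [-1.1, 4.24], [0.23, 1.98], [-2.94, 2.94]. Speed limits (rad/s): [2.57, 2.57, 3.14, 3.14, 3.14, 3.14, 3.14].

## Interface

Orientations are given as a rotation vector (axis times angle).
In Python, from rig import * gives the robot as it stands.
- The arm moves only by the tool send_rows, never from a script. Its argument "moves" is a list of rows, each an object with "linear": the shift along the tool's x, y, z in m, a list of three; "delta_rot": the turn, a rotation vector about the tool's x, y, z in degrees, a list of three. A call has 1 to 20 rows; each row shifts and turns the commanded pose from where the row before left it, along the tool's axes as they then stand; what a row does not reach is not made up. A row lasts 1/8 s, in which the tool goes at most 62.5 mm and 10.7 degrees, less where a joint would pass 70% of its speed; a pose out of reach is approached as far as the arm can. A call with a gripper value outside its range is refused whole. "gripper" is the gripper's target within -1 to 1 (shut at 1, half-way at 0, fully open at -1), set as the call begins (left out, the last holds). The fingers move at their own pace and stop on an object; "squeeze" is the grip in N (left out, the last holds). Time passes only in rows, so rows that do not move let the fingers close. It gives the time, the measured TCP pose, the force, the opening and the grip force at its end, in the units of the state.
- read_state(): the state, without advancing time (a new reading comes with each control period).
- read_camera(name): name is "scene" or "top" or "wrist"; returns (picture, depth): 384x512x3 uint8, red, green, blue; 384x512 float32, m along the optical axis (not along the pixel's ray), 0 where there is no reading.
- camera_params(name): a dict with "K" (3x3 intrinsics, pixels), "R" (3x3) and "t" (3): a world point X has camera coordinates R X + t; the wrist camera has in their place "T_tool_cam" (4x4, takes a point from camera to tool coordinates, whose origin is the TCP and whose axes are the flange's). Camera axes: x right, y down, z forward; pixel columns grow to the right and rows downward; lengths in m; the calibration is good to about 2 mm. A picture is of the moment at which its call begins: read the wrist's pose just before it. camera_params takes no time and is no camera call.
- sign_off(): hands the job in; it is judged then, once.
The state is a dict: "time": time; "qpos": joint angles; "joint_vel": joint speeds; "effort": joint torques, N m; "ee_pos": TCP position; "tcp_rot": TCP orientation; "wrist_force": force on the tool from outside, world axes, zero at the start; "torque": the same for the moment, N m; "grip_width": finger opening in m; "gripper_force": force on a finger pad.
Only numpy, scipy, OpenCV 4.12 (cv2) and the standard library are available. Lean on these libraries where they do the work, as an engineer would, in place of code of your own. Each camera call takes 0.05 s, during which the arm holds its last target. There are 200 camera calls.

## Working session

There is one attempt and no reset: what is moved stays moved. The work goes in short steps, Python scripts to look and compute and a tool call to move; the robot and the scene stay as the last step left them, time stands still between calls to the robot, and variables do not carry over. Pictures are saved under pics/ and viewed, at most 10 in all, crops included, and the job is handed in when it is done.

Besides the shell and the picture viewer there is one more tool, called after "Request:" in YAML: its name, and indented under it one key for each argument. send_rows: Moves the arm, as the interface text tells. Its arguments: {"type":"object","properties":{"moves":{"type":"array"},"gripper":{"type":"number"},"squeeze":{"type":"number"}},"required":["moves"]}

```bash
mkdir -p pics; ls; cat > h.py <<'E'
from rig import *
import numpy as np, cv2
from scipy.spatial.transform import Rotation as Ro
def shot(n,f=None):
    s=read_state(); im,d=read_camera(n); p=camera_params(n)
    K=np.array(p["K"]); v,u=np.mgrid[0:384,0:512]
    c=np.stack([(u-K[0,2])/K[0,0]*d,(v-K[1,2])/K[1,1]*d,d],-1)
    if n=="wrist":
        T=np.array(p["T_tool_cam"]); R=Ro.from_rotvec(s["tcp_rot"]).as_matrix()
        w=(c@T[:3,:3].T+T[:3,3])@R.T+np.array(s["ee_pos"])
    else:
        w=(c-np.array(p["t"]))@np.array(p["R"])
    w[d==0]=np.nan
    if f: cv2.imwrite("pics/"+f,im[...,::-1])
    return im,w
E
python3 - <<'E'
from h import *
s=read_state(); print(s)
for n in("top","scene"):
    im,w=shot(n,n+"0.png"); np.savez(n+"0.npz",im=im,w=w)
p=camera_params("wrist");print(p)
E
```

```text
pics
{'time': 0.0, 'qpos': array([ 1.27619137,  0.62936304,  0.038442  ,  1.51829563, -0.02700961,
        0.9962645 , -0.02001233]), 'joint_vel': array([-6.10743941e-04,  9.71489010e-04,  1.09216874e-03,  3.85608362e-05,
       -4.22052749e-04,  2.12187983e-03,  1.04135800e-04]), 'effort': array([-1.30348376e-04, -5.49730146e+01,  1.14305131e+00, -1.86632180e+01,
       -5.22577122e-02,  2.36146047e-02,  1.90972373e-04]), 'ee_pos': array([ 0.14732041, -0.63244657,  0.20456628]), 'tcp_rot': array([-3.11927222e+00, -3.58392266e-01,  3.48300151e-04]), 'wrist_force': array([-1.09756147,  0.19038587,  0.56164429]), 'torque': array([-0.0461359 ,  0.03299377,  0.00769147]), 'gripper_force': 0.0, 'grip_width': 0.09397419779704974}
{'K': array([[320.54896719,   0.        , 251.77428916],
       [  0.        , 320.54896719, 196.60910194],
       [  0.        ,   0.        ,   1.        ]]), 'T_tool_cam': array([[ 3.93670082e-04, -9.68539849e-01, -2.48858203e-01,
         7.08281101e-02],
       [ 9.99999513e-01,  6.06554636e-04, -7.78766556e-04,
         7.28297430e-04],
       [ 9.05212539e-04, -2.48857775e-01,  9.68539616e-01,
        -1.79638116e-01],
       [ 0.00000000e+00,  0.00000000e+00,  0.00000000e+00,
         1.00000000e+00]])}
```

View pics/top0.png

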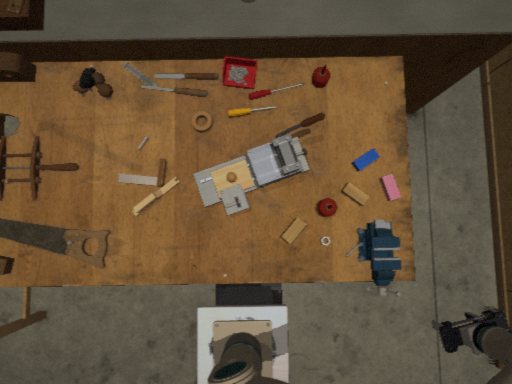

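View pics/scene0.png

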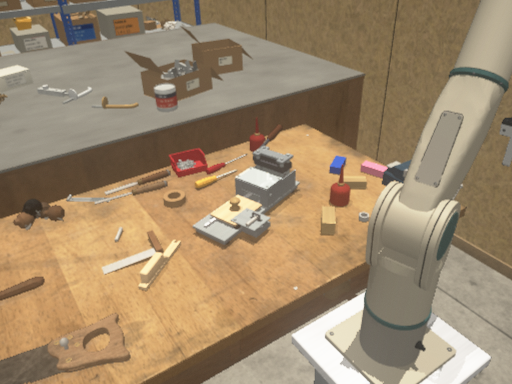

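Top: trimmer centred near (250,172) with feed going right and up; push stick (156,196), try square (150,178), wooden blocks (294,230) and (355,193), oil can (327,207), nut (325,240). Next I'll get their positions.

```bash
python3 - <<'E'
from h import *
z=np.load("top0.npz"); im,w=z["im"],z["w"]
print("mm/px",np.round(w[200,250],4),np.round(w[200,251],4))
def comp(name,u0,u1,v0,v1,zlo,zhi=0.3):
    p=w[v0:v1,u0:u1].reshape(-1,3); p=p[(p[:,2]>zlo)&(p[:,2]<zhi)]
    r=cv2.minAreaRect(p[:,:2].astype(np.float32)*1000)
    print(name,len(p),"rect",np.round(r[0]),np.round(r[1]),round(r[2],1),"z",np.round(np.percentile(p[:,2],[5,50,95]),4))
comp("A",278,312,215,246,.015)
comp("B",338,373,178,210,.015)
comp("stick",128,184,173,218,.006)
comp("stickH",128,184,173,218,.035)
comp("can",312,342,195,220,.02)
comp("nut",318,333,233,248,.008)
comp("sq",115,170,155,190,.008)
comp("trim",190,312,130,218,.015)
comp("knob",190,245,150,218,.062)
comp("bed",190,260,140,218,.022,.045)
comp("head",240,312,130,190,.08)
E
python3 -c "
import cv2
a=cv2.imread('pics/top0.png');b=cv2.imread('pics/scene0.png')
cv2.imwrite('pics/crop0.png',cv2.hconcat([cv2.resize(a[130:220,185:315],(520,360),interpolation=2),cv2.resize(b[140:260,180:300],(280,360),interpolation=2)]))"
```

```text
mm/px [ 0.5268 -0.0355 -0.0027] [ 5.265e-01 -3.920e-02  2.000e-04]
A 301 rect [ 416. -190.] [40. 90.] 48.8 z [0.0359 0.0406 0.0457]
B 301 rect [ 542. -416.] [91. 41.] 53.2 z [0.021  0.0269 0.0311]
stick 678 rect [555. 307.] [150. 200.] 1.0 z [0.0068 0.0153 0.0455]
stickH 176 rect [522. 337.] [26. 90.] 36.9 z [0.0378 0.0429 0.0477]
can 281 rect [ 495. -310.] [62. 62.] 60.0 z [0.0397 0.0588 0.092 ]
nut 40 rect [ 377. -303.] [30. 30.] 49.8 z [0.0095 0.0141 0.0185]
sq 336 rect [617. 342.] [115. 161.] 8.1 z [0.0084 0.016  0.0272]
trim 4575 rect [618. -42.] [411. 299.] 84.1 z [0.0264 0.0482 0.1515]
knob 88 rect [563.  20.] [ 45. 115.] 89.1 z [0.0637 0.0785 0.0839]
bed 1385 rect [571.  40.] [183. 206.] 18.9 z [0.0251 0.031  0.0446]
head 1681 rect [ 664. -124.] [143. 166.] 18.7 z [0.0939 0.1015 0.1538]
```

View pics/crop0.png

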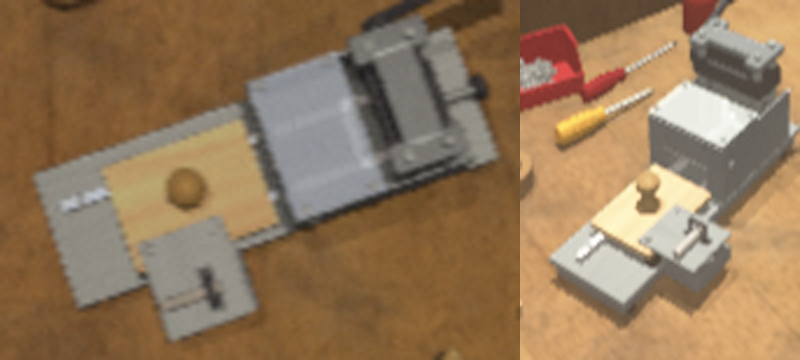

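Crop: cover with knob at crop (185,187), staple and pin at (200,290), guard on the right. The block at (542,-416) mm is 27 mm high, so it's the thin blank; the one at (416,-190) is the thick one. Moving above the infeed bed for a close look.

Request:
send_rows:
  moves:
    - {"linear": [0.02, -0.02, -0.012], "delta_rot": [0, 0, 0]}
    - {"linear": [0.04, -0.04, -0.012], "delta_rot": [0, 0, 0]}
    - {"linear": [0.04, -0.04, -0.012], "delta_rot": [0, 0, 0]}
    - {"linear": [0.04, -0.04, -0.012], "delta_rot": [0, 0, 0]}
    - {"linear": [0.04, -0.04, -0.012], "delta_rot": [0, 0, 0]}
    - {"linear": [0.04, -0.04, -0.012], "delta_rot": [0, 0, 0]}
    - {"linear": [0.04, -0.04, 0], "delta_rot": [0, 0, 0]}
    - {"linear": [0.04, -0.04, 0], "delta_rot": [0, 0, 0]}
    - {"linear": [0.04, -0.04, 0], "delta_rot": [0, 0, 0]}
    - {"linear": [0.04, -0.04, 0], "delta_rot": [0, 0, 0]}
    - {"linear": [0.04, -0.04, 0], "delta_rot": [0, 0, -10.5]}
    - {"linear": [0, 0, 0], "delta_rot": [0, 0, -10.5]}
    - {"linear": [0, 0, 0], "delta_rot": [0, 0, -10.5]}
    - {"linear": [0, 0, 0], "delta_rot": [0, 0, -10.5]}
    - {"linear": [0, 0, 0], "delta_rot": [0, 0, -10.5]}
    - {"linear": [0, 0, 0], "delta_rot": [0, 0, -10.5]}
    - {"linear": [0, 0, 0], "delta_rot": [0, 0, -10.5]}
    - {"linear": [0, 0, 0], "delta_rot": [0, 0, -10.5]}
    - {"linear": [0, 0, 0], "delta_rot": [0, 0, -10.5]}
  gripper: -0.2

```text
time: 2.48
ee_pos: [0.4609, -0.1287, 0.2772]
tcp_rot: [-1.847, -2.54, 0.0]
wrist_force: [0.2, 0.1, -0.9]
grip_width: 0.0564
gripper_force: 0.0
```

```bash
cat >> h.py <<'E'
def pose():
    s=read_state(); R=Ro.from_rotvec(s["tcp_rot"]).as_matrix()
    return np.array(s["ee_pos"]),R,np.degrees(np.arctan2(R[1,0],R[0,0])),s
def go(*targets,yaw=None):
    """print: turn about tool z first (deg), then shifts in the turned tool frame, for successive world targets (mm)"""
    p,R,y,s=pose()
    if yaw is None: yaw=y
    d=(yaw-y+180)%360-180
    print("now",np.round(p*1000,1),"yaw",round(y,2),"tilt",np.round(R[:2,2],4),"q7",round(s["qpos"][6],2),"t",s["time"],"-> turn z deg",round(-d,2))
    c,n=np.cos(np.radians(yaw)),np.sin(np.radians(yaw)); p=p*1000
    for t in targets:
        e=np.array(t)-p; print(np.round(t,1),"shift mm",np.round([c*e[0]+n*e[1],n*e[0]-c*e[1],-e[2]],1)); p=np.array(t)
E
python3 - <<'E'
from h import *
go()
im,w=shot("wrist","w1.png"); np.savez("w1.npz",im=im,w=w)
E
```

```text
now [ 460.9 -128.7  277.2] yaw 107.95 tilt [-0.0007  0.0001] q7 0.33 t 2.475 -> turn z deg -0.0
```

View pics/w1.png

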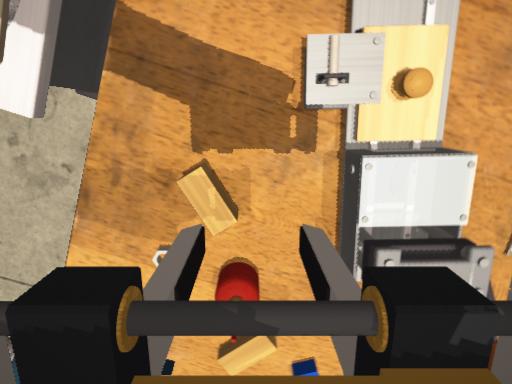

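Wrist view: staple and pin at (333,75), knob at (417,84), cover board spanning (358–448, 25–142), thick blank at (207,200). The TCP stopped short of the target, but these are enough to measure the trimmer.

```bash
python3 - <<'E'
from h import *
z=np.load("w1.npz"); im,w=z["im"].astype(int),z["w"]*1000
def sel(u0,u1,v0,v1,lo,hi,m=None):
    q=w[v0:v1,u0:u1]; k=(q[...,2]>lo)&(q[...,2]<hi)
    if m is not None:k&=m[v0:v1,u0:u1]
    return q[k]
def rect(n,p):
    r=cv2.minAreaRect(p[:,:2].astype(np.float32)); print(n,len(p),np.round(r[0],1),np.round(r[1],1),round(r[2],2),"zmed",np.round(np.median(p[:,2]),1))
wood=(im[...,0]-im[...,2]>50)
rect("board",sel(345,460,15,150,40,52,wood)); 
leaf=sel(300,385,25,115,44,54,~wood);rect("leaf",leaf)
rect("knob",sel(395,440,60,105,66,95,wood))
rect("staple",sel(305,360,60,95,62,76))
rect("pin?",sel(322,345,30,90,53,62))
rect("roof",sel(340,480,145,240,90,110))
rect("thick",sel(170,245,155,240,36,50))
rect("fork/bed",sel(345,460,0,25,25,35))
for v in range(30,95,6): print(v,np.round(w[v,322:346:3,2],0))
E
```

```text
board 7127 [599.7  27.6] [101.8 133.2] 18.9 zmed 46.4
leaf 4676 [526.6  22.5] [91.3 79.2] 18.84 zmed 49.4
knob 792 [603.9  28.7] [33.5 31.9] 17.82 zmed 81.1
staple 122 [513.9   9.8] [21.7 22.3] 59.11 zmed 69.1
pin? 451 [505.8  24.1] [23.6 54.7] 25.94 zmed 59.4
roof 8465 [645.5 -93.4] [129.4 103.3] 18.76 zmed 100.2
thick 1975 [ 414.6 -187.3] [40.4 90.3] 49.24 zmed 42.2
fork/bed 2437 [576.  108.6] [128.6  27.6] 17.69 zmed 30.4
30 [ 0.  0. -1.  0.  1. -2. -1.  0.]
36 [50. 49. 50. 57. 61. nan 49. 50.]
42 [48. 47. 49. 60. 60. 59. 48. 50.]
48 [49. 49. 51. 59. 61. 60. 50. 49.]
54 [49. 48. 49. 60. 60. 59. 49. 49.]
60 [50. 48. 50. 60. 62. 59. 50. 48.]
66 [51. 50. 48. 59. 61. 60. 47. 50.]
72 [49. 49. 49. 59. 61. 58. 51. 50.]
78 [58. 67. 68. 68. 68. 58. 52. 62.]
84 [49. 50. 56. 60. 63. 59. 50. 49.]
90 [50. 51. 50. 49. 49. 51. 50. 49.]
```

```bash
cat >> h.py <<'E'
O=np.array([628,-44.5]);F=np.array([.3223,-.9466]);L=np.array([.9466,.3223])
def W(x,y,z): return [*(O+x*F+y*L),z]
def T(p): d=np.array(p)[:2]-O; return np.round([d@F,d@L],1)
E
python3 - <<'E'
from h import *
w=np.load("w1.npz")["w"]*1000
for v in(45,55,65): 
  print(v,[T(w[v,u]) for u in range(330,340,2)])
go(W(-112,-90,140),W(-112,-90,52),W(-160,-90,52),W(-160,-90,90),W(-245,-90,90),W(-245,-90,4),yaw=108.8)
E
```

```text
45 [array([-121.8,  -94.7]), array([-121.3,  -92.9]), array([-120.9,  -91.2]), array([-120.9,  -88.8]), array([-121.5,  -85.7])]
55 [array([-110.9,  -94.5]), array([-110.5,  -92.8]), array([-110.4,  -90.6]), array([-110.6,  -87.9]), array([-110.6,  -85.5])]
65 [array([-100.3,  -93.8]), array([-99.8, -92.2]), array([-99.8, -89.9]), array([-99.8, -87.4]), array([-100.1,  -84.5])]
now [ 460.8 -128.8  277.1] yaw 108.26 tilt [-0.0009  0.0002] q7 0.33 t 2.525 -> turn z deg -0.54
[506.7  32.5 140. ] shift mm [137.9  95.4 137.1]
[506.7  32.5  52. ] shift mm [ 0.  0. 88.]
[491.2  77.9  52. ] shift mm [48. -0. -0.]
[491.2  77.9  90. ] shift mm [  0.   0. -38.]
[463.8 158.4  90. ] shift mm [85. -0. -0.]
[463.8 158.4   4. ] shift mm [ 0.  0. 86.]
```

Request:
send_rows:
  moves:
    - {"linear": [0.0276, 0.0191, 0.0274], "delta_rot": [0, 0, -0.5]}
    - {"linear": [0.0276, 0.0191, 0.0274], "delta_rot": [0, 0, 0]}
    - {"linear": [0.0276, 0.0191, 0.0274], "delta_rot": [0, 0, 0]}
    - {"linear": [0.0276, 0.0191, 0.0274], "delta_rot": [0, 0, 0]}
    - {"linear": [0.0276, 0.0191, 0.0274], "delta_rot": [0, 0, 0]}
    - {"linear": [0, 0, 0], "delta_rot": [0, 0, 0]}
    - {"linear": [0, 0, 0], "delta_rot": [0, 0, 0]}

```text
time: 3.4
ee_pos: [0.5092, 0.0312, 0.1405]
tcp_rot: [1.846, 2.542, -0.002]
wrist_force: [-0.9, -0.9, 0.9]
grip_width: 0.0562
gripper_force: 0.0
```

```bash
python3 - <<'E'
from h import *
go(W(-112,-90,52),yaw=108.8)
im,w=shot("wrist","w2.png"); w=w*1000
t=np.stack([(w[...,:2]-O)@F,(w[...,:2]-O)@L],-1)
m=(np.abs(w[...,2]-60)<4)&(t[...,1]>-112)&(t[...,1]<-70)&(t[...,0]<-96)&(t[...,0]>-140)
print(m.sum(),np.percentile(t[m],[3,50,97],axis=0),np.median(w[m][:,2]))
m=(np.abs(w[...,2]-70)<5)&(t[...,1]>-120)&(t[...,1]<-60)&(t[...,0]<-70)&(t[...,0]>-110)
print(m.sum(),np.percentile(t[m],[3,50,97],axis=0))
E
```

```text
now [509.2  31.2 140.5] yaw 108.02 tilt [-0.0006 -0.0008] q7 -0.14 t 3.4 -> turn z deg -0.78
[506.7  32.5  52. ] shift mm [ 2.  -2.  88.5]
527 [[-131.46055782  -94.17655072]
 [-114.39309567  -89.14973844]
 [ -97.28105764  -84.0757089 ]] 59.47439363010497
198 [[ -89.77876024 -101.89475955]
 [ -88.15329229  -89.39470471]
 [ -85.80851332  -76.85869867]]
```

Request:
send_rows:
  moves:
    - {"linear": [0.002, -0.002, 0.03], "delta_rot": [0, 0, -0.7]}
    - {"linear": [0, 0, 0.03], "delta_rot": [0, 0, 0]}
    - {"linear": [0, 0, 0.02], "delta_rot": [0, 0, 0]}
    - {"linear": [0, 0, 0.008], "delta_rot": [0, 0, 0]}
    - {"linear": [0, 0, 0], "delta_rot": [0, 0, 0]}

```text
time: 4.08
ee_pos: [0.5072, 0.0325, 0.0529]
tcp_rot: [1.83, 2.553, -0.0]
wrist_force: [0.9, -0.1, 0.6]
grip_width: 0.0566
gripper_force: 0.0
```

Request:
send_rows:
  moves:
    - {"linear": [0, 0, 0], "delta_rot": [0, 0, 0]}
    - {"linear": [0, 0, 0], "delta_rot": [0, 0, 0]}
    - {"linear": [0, 0, 0], "delta_rot": [0, 0, 0]}
    - {"linear": [0, 0, 0], "delta_rot": [0, 0, 0]}
  gripper: 1
  squeeze: 25

```text
time: 4.58
ee_pos: [0.5071, 0.0333, 0.0527]
tcp_rot: [1.828, 2.554, 0.0]
wrist_force: [-0.2, -0.7, 0.3]
grip_width: 0.02
gripper_force: 0.0
```

Still closing; continue, then draw it out.

Request:
send_rows:
  moves:
    - {"linear": [0, 0, 0], "delta_rot": [0, 0, 0]}
    - {"linear": [0, 0, 0], "delta_rot": [0, 0, 0]}
    - {"linear": [0, 0, 0], "delta_rot": [0, 0, 0]}

```text
time: 4.95
ee_pos: [0.507, 0.0333, 0.0525]
tcp_rot: [1.828, 2.555, 0.0]
wrist_force: [0.5, -0.6, 1.0]
grip_width: 0.0075
gripper_force: 25.0
```

Request:
send_rows:
  moves:
    - {"linear": [0.008, 0, 0], "delta_rot": [0, 0, 0]}
    - {"linear": [0.01, 0, 0], "delta_rot": [0, 0, 0]}
    - {"linear": [0.015, 0, 0], "delta_rot": [0, 0, 0]}
    - {"linear": [0.015, 0, 0], "delta_rot": [0, 0, 0]}
    - {"linear": [0, 0, 0], "delta_rot": [0, 0, 0]}

```text
time: 5.58
ee_pos: [0.4906, 0.0811, 0.0525]
tcp_rot: [-1.823, -2.557, -0.001]
wrist_force: [-0.5, 0.7, 1.6]
grip_width: 0.0076
gripper_force: 25.0
```

Request:
send_rows:
  moves:
    - {"linear": [0.005, 0, -0.02], "delta_rot": [0, 0, 0]}
    - {"linear": [0.03, 0, -0.015], "delta_rot": [0, 0, 0]}
    - {"linear": [0.045, 0, 0], "delta_rot": [0, 0, 0]}
    - {"linear": [0.005, 0, 0.025], "delta_rot": [0, 0, 0]}
    - {"linear": [0, 0, 0.03], "delta_rot": [0, 0, 0]}
    - {"linear": [0, 0, 0.018], "delta_rot": [0, 0, 0]}
    - {"linear": [0, 0, 0.007], "delta_rot": [0, 0, 0]}
    - {"linear": [0, 0, 0], "delta_rot": [0, 0, 0]}

```text
time: 6.58
ee_pos: [0.4639, 0.1591, 0.0073]
tcp_rot: [-1.829, -2.554, 0.001]
wrist_force: [-0.1, -1.1, 0.1]
grip_width: 0.0081
gripper_force: 25.0
```

```bash
python3 - <<'E'
from h import *
go()
im,w=shot("wrist","w3.png")
E
```

```text
now [463.9 159.1   7.3] yaw 108.81 tilt [-0.0005 -0.0003] q7 -0.52 t 6.575 -> turn z deg -0.0
```

View pics/w3.png

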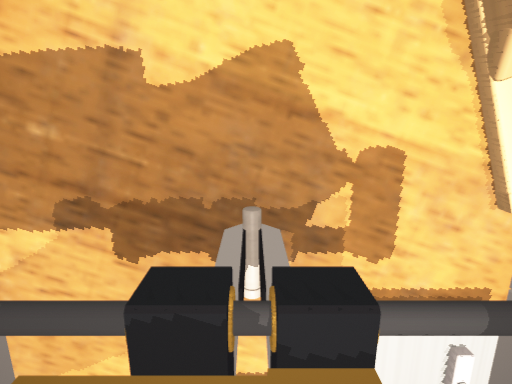

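Pin is held straight along the tool at (252,250). Setting it down and releasing.

Request:
send_rows:
  moves:
    - {"linear": [0, 0, 0.003], "delta_rot": [0, 0, 0]}
    - {"linear": [0, 0, 0.001], "delta_rot": [0, 0, 0]}
    - {"linear": [0, 0, 0], "delta_rot": [0, 0, 0]}

```text
time: 7.0
ee_pos: [0.4641, 0.1592, 0.0037]
tcp_rot: [1.829, 2.554, 0.0]
wrist_force: [-0.0, -0.1, 0.4]
grip_width: 0.0075
gripper_force: 25.0
```

Request:
send_rows:
  moves:
    - {"linear": [0, 0, 0], "delta_rot": [0, 0, 0]}
    - {"linear": [0, 0, 0], "delta_rot": [0, 0, 0]}
    - {"linear": [0, 0, -0.03], "delta_rot": [0, 0, 0]}
    - {"linear": [0, 0, -0.05], "delta_rot": [0, 0, 0]}
    - {"linear": [0, 0, -0.055], "delta_rot": [0, 0, 0]}
    - {"linear": [-0.055, 0.025, 0], "delta_rot": [0, 0, 0]}
    - {"linear": [-0.055, 0.033, 0], "delta_rot": [0, 0, 0]}
    - {"linear": [-0.055, 0.033, 0], "delta_rot": [0, 0, 0]}
    - {"linear": [0, 0, 0], "delta_rot": [0, 0, 0]}
    - {"linear": [0, 0, 0], "delta_rot": [0, 0, 0]}
  gripper: -0.5

```text
time: 8.25
ee_pos: [0.6, 0.0349, 0.1381]
tcp_rot: [-1.828, -2.553, 0.0]
wrist_force: [-0.4, 0.2, -0.5]
grip_width: 0.0705
gripper_force: 0.0
```

```bash
python3 - <<'E'
from h import *
go(W(-77,.8,51),yaw=108.8)
im,w=shot("wrist"); w=w*1000
t=np.stack([(w[...,:2]-O)@F,(w[...,:2]-O)@L],-1)
m=(w[...,2]>65)&(w[...,2]<95)&(np.abs(t[...,1])<35)&(t[...,0]<-40)&(t[...,0]>-115)
print(m.sum(),np.percentile(t[m],[2,50,98],axis=0),np.percentile(w[m][:,2],[50,95]))
im,w=shot("top"); w=w*1000
t=np.stack([(w[...,:2]-O)@F,(w[...,:2]-O)@L],-1)
m=(w[...,2]>3)&(w[...,2]<20)&(t[...,0]<-212)&(t[...,0]>-290)&(t[...,1]<-60)&(t[...,1]>-120)
print("pin",m.sum(),t[m].mean(0) if m.any() else 0)
E
```

```text
now [600.   34.9 138.1] yaw 108.81 tilt [-0.0014  0.0007] q7 -0.09 t 8.25 -> turn z deg 0.01
[603.9  28.6  51. ] shift mm [-7.2  1.7 87.1]
1383 [[-92.6110409  -13.15553716]
 [-79.26650049   1.10589005]
 [-62.768678    16.02372199]] [81.42910551 83.49031451]
pin 57 [-239.36574802  -88.11298021]
```

Request:
send_rows:
  moves:
    - {"linear": [-0.007, 0.002, 0.02], "delta_rot": [0, 0, 0]}
    - {"linear": [0, 0, 0.03], "delta_rot": [0, 0, 0]}
    - {"linear": [0, 0, 0.025], "delta_rot": [0, 0, 0]}
    - {"linear": [0, 0, 0.011], "delta_rot": [0, 0, 0]}
    - {"linear": [0, 0, 0], "delta_rot": [0, 0, 0]}

```text
time: 8.98
ee_pos: [0.6042, 0.0286, 0.0515]
tcp_rot: [-1.827, -2.554, 0.002]
wrist_force: [-0.1, -0.7, 0.3]
grip_width: 0.0704
gripper_force: 0.0
```

Request:
send_rows:
  moves:
    - {"linear": [0, 0, 0], "delta_rot": [0, 0, 0]}
    - {"linear": [0, 0, 0], "delta_rot": [0, 0, 0]}
    - {"linear": [0, 0, 0], "delta_rot": [0, 0, 0]}
    - {"linear": [0, 0, 0], "delta_rot": [0, 0, 0]}
    - {"linear": [0, 0, 0], "delta_rot": [0, 0, 0]}
    - {"linear": [0, 0, 0], "delta_rot": [0, 0, 0]}
  gripper: 1
  squeeze: 50

```text
time: 9.72
ee_pos: [0.6057, 0.0286, 0.0529]
tcp_rot: [1.828, 2.554, 0.002]
wrist_force: [0.9, 1.0, 2.0]
grip_width: 0.0304
gripper_force: 50.0
```

Request:
send_rows:
  moves:
    - {"linear": [0, 0, -0.01], "delta_rot": [0, 0, 0]}
    - {"linear": [0, 0, -0.02], "delta_rot": [0, 0, 0]}
    - {"linear": [0, 0, -0.03], "delta_rot": [0, 0, 0]}
    - {"linear": [0, 0, -0.02], "delta_rot": [0, 0, 0]}
    - {"linear": [0, 0, 0], "delta_rot": [0, 0, 0]}

```text
time: 10.35
ee_pos: [0.6055, 0.0285, 0.1338]
tcp_rot: [1.828, 2.553, 0.002]
wrist_force: [-0.6, 1.2, -3.6]
grip_width: 0.0304
gripper_force: 50.0
```

```bash
python3 - <<'E'
from h import *
go([400,270,135],[400,270,16],yaw=108.8)
im,w=shot("wrist","w4.png"); w*=1000
for n,lo,hi in(("brd",70,160),):
    m=(w[...,2]>lo)&(w[...,2]<hi)&(np.arange(384)[:,None]<250); p=w[m]
    A=np.c_[p[:,:2],np.ones(len(p))]
    c=np.linalg.lstsq(A,p[:,2],rcond=None)[0]; 
    for _ in range(8):
        k=np.abs(A@c-p[:,2])<4; c=np.linalg.lstsq(A[k],p[k,2],rcond=None)[0]
    print(len(p),k.sum(),c,"z at knob",c@[603.9,28.6,1])
E
```

```text
now [605.5  28.5 133.8] yaw 108.81 tilt [0.002  0.0001] q7 -0.08 t 10.35 -> turn z deg 0.01
[400 270 135] shift mm [ 294.8 -116.7   -1.2]
[400 270  16] shift mm [  0.   0. 119.]
31373 29974 [-1.64970054e-02 -2.53927195e-02  1.38991204e+02] z at knob 128.30243115576374
```

View pics/w4.png

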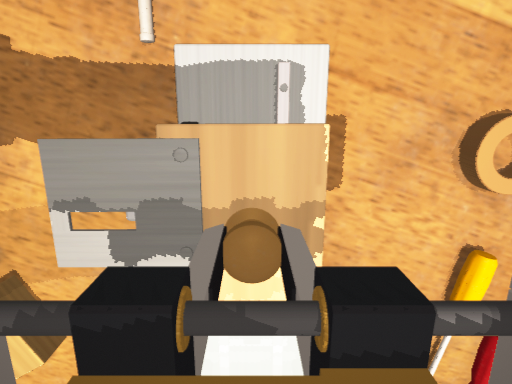

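Cover is up and near level, hanging from the knob at (252,245); the pin lies clear at (145,20). Carrying it to the front left.

Request:
send_rows:
  moves:
    - {"linear": [0.02, 0, 0], "delta_rot": [0, 0, 0]}
    - {"linear": [0.04, -0.016, 0], "delta_rot": [0, 0, 0]}
    - {"linear": [0.05, -0.021, 0], "delta_rot": [0, 0, 0]}
    - {"linear": [0.05, -0.022, 0], "delta_rot": [0, 0, 0]}
    - {"linear": [0.05, -0.022, 0], "delta_rot": [0, 0, 0]}
    - {"linear": [0.05, -0.022, 0], "delta_rot": [0, 0, 0]}
    - {"linear": [0.035, -0.014, 0], "delta_rot": [0, 0, 0]}
    - {"linear": [0, 0, 0.03], "delta_rot": [0, 0, 0]}
    - {"linear": [0, 0, 0.03], "delta_rot": [0, 0, 0]}
    - {"linear": [0, 0, 0.03], "delta_rot": [0, 0, 0]}
    - {"linear": [0, 0, 0.015], "delta_rot": [0, 0, 0]}
    - {"linear": [0, 0, 0], "delta_rot": [0, 0, 0]}

```text
time: 11.9
ee_pos: [0.3977, 0.2701, 0.0266]
tcp_rot: [-1.826, -2.555, 0.004]
wrist_force: [0.3, 0.6, -4.1]
grip_width: 0.0304
gripper_force: 50.0
```

Request:
send_rows:
  moves:
    - {"linear": [0, 0, 0.006], "delta_rot": [0, 0, 0]}
    - {"linear": [0, 0, 0.004], "delta_rot": [0, 0, 0]}
    - {"linear": [0, 0, 0.002], "delta_rot": [0, 0, 0]}
    - {"linear": [0, 0, 0], "delta_rot": [0, 0, 0]}

```text
time: 12.4
ee_pos: [0.3993, 0.27, 0.0156]
tcp_rot: [1.829, 2.554, 0.0]
wrist_force: [-0.7, 0.1, -3.3]
grip_width: 0.0302
gripper_force: 50.0
```

Request:
send_rows:
  moves:
    - {"linear": [0, 0, 0], "delta_rot": [0, 0, 0]}
    - {"linear": [0, 0, 0], "delta_rot": [0, 0, 0]}
    - {"linear": [0, 0, 0], "delta_rot": [0, 0, 0]}
    - {"linear": [0, 0, -0.03], "delta_rot": [0, 0, 0]}
    - {"linear": [0, 0, -0.05], "delta_rot": [0, 0, 0]}
    - {"linear": [0, 0, -0.06], "delta_rot": [0, 0, 0]}
    - {"linear": [0, 0, -0.06], "delta_rot": [0, 0, 0]}
  gripper: -0.7

```text
time: 13.28
ee_pos: [0.3988, 0.2697, 0.2174]
tcp_rot: [-1.828, -2.555, 0.0]
wrist_force: [1.9, 0.1, -0.8]
grip_width: 0.0794
gripper_force: 0.0
```

```bash
python3 - <<'E'
from h import *
go([475,-340,240],yaw=53.2)
im,w=shot("top"); w*=1000
m=(np.hypot(w[...,0]-400,w[...,1]-270)<45)&(w[...,2]>2)&(w[...,2]<20)
print("board z",m.sum(),np.median(w[m][:,2]))
m=(np.abs(w[...,0]-542)<60)&(np.abs(w[...,1]+416)<60)&(w[...,2]>12)&(w[...,2]<40)
print(cv2.minAreaRect(w[m][:,:2].astype(np.float32)))
E
```

```text
now [398.8 269.7 217.4] yaw 108.82 tilt [-0.0002  0.    ] q7 -0.59 t 13.275 -> turn z deg 55.62
[ 475 -340  240] shift mm [-442.6  426.3  -22.6]
board z 403 7.608213521340648
((542.819091796875, -416.31890869140625), (90.62442016601562, 41.21833038330078), 52.45668029785156)
```

Request:
send_rows:
  moves:
    - {"linear": [0, 0, -0.01], "delta_rot": [0, 0, 9]}
    - {"linear": [0, 0, -0.01], "delta_rot": [0, 0, 9.5]}
    - {"linear": [0, 0, 0], "delta_rot": [0, 0, 9.5]}
    - {"linear": [0, 0, 0], "delta_rot": [0, 0, 9.5]}
    - {"linear": [0, 0, 0], "delta_rot": [0, 0, 9.5]}
    - {"linear": [0, 0, 0], "delta_rot": [0, 0, 8.6]}
    - {"linear": [-0.02, 0.02, 0], "delta_rot": [0, 0, 0]}
    - {"linear": [-0.037, 0.037, 0], "delta_rot": [0, 0, 0]}
    - {"linear": [-0.037, 0.037, 0], "delta_rot": [0, 0, 0]}
    - {"linear": [-0.037, 0.037, 0], "delta_rot": [0, 0, 0]}
    - {"linear": [-0.037, 0.037, 0], "delta_rot": [0, 0, 0]}
    - {"linear": [-0.037, 0.037, 0], "delta_rot": [0, 0, 0]}
    - {"linear": [-0.037, 0.037, 0], "delta_rot": [0, 0, 0]}
    - {"linear": [-0.037, 0.037, 0], "delta_rot": [0, 0, 0]}
    - {"linear": [-0.037, 0.037, 0], "delta_rot": [0, 0, 0]}
    - {"linear": [-0.037, 0.037, 0], "delta_rot": [0, 0, 0]}
    - {"linear": [-0.037, 0.037, 0], "delta_rot": [0, 0, 0]}
    - {"linear": [-0.037, 0.04, 0], "delta_rot": [0, 0, 0]}
    - {"linear": [-0.025, 0.04, 0], "delta_rot": [0, 0, 0]}

```text
time: 15.7
ee_pos: [0.5041, -0.376, 0.2355]
tcp_rot: [2.81, 1.404, -0.001]
wrist_force: [0.4, 0.8, -0.7]
grip_width: 0.0797
gripper_force: 0.0
```

```bash
python3 - <<'E'
from h import *
im,w=shot("wrist","w5.png"); w*=1000
go([528,-436,200],yaw=53)
def box(x,y,r,lo,hi):
    m=(np.abs(w[...,0]-x)<r)&(np.abs(w[...,1]-y)<r)&(w[...,2]>lo)&(w[...,2]<hi)
    print(m.sum(), cv2.minAreaRect(w[m][:,:2].astype(np.float32)) if m.any() else 0, np.percentile(w[m][:,2],[50,99]) if m.any() else 0)
box(543,-416,60,15,40)
box(495,-310,55,20,200); box(495,-310,55,75,200)
E
```

```text
now [ 505.4 -382.8  235. ] yaw 52.84 tilt [ 0.0018 -0.0063] q7 -0.08 t 15.75 -> turn z deg -0.16
[ 528 -436  200] shift mm [-28.9  50.1  35. ]
2386 ((541.757080078125, -413.4312438964844), (89.40811157226562, 40.27676010131836), 52.745521545410156) [28.28403724 30.13894011]
2636 ((493.6099853515625, -308.081787109375), (62.891292572021484, 63.306739807128906), 53.17498016357422) [ 61.30999135 139.4777631 ]
307 ((494.3947448730469, -307.89019775390625), (20.60811424255371, 19.824880599975586), 53.34165573120117) [ 97.61793136 141.26127863]
```

View pics/w5.png

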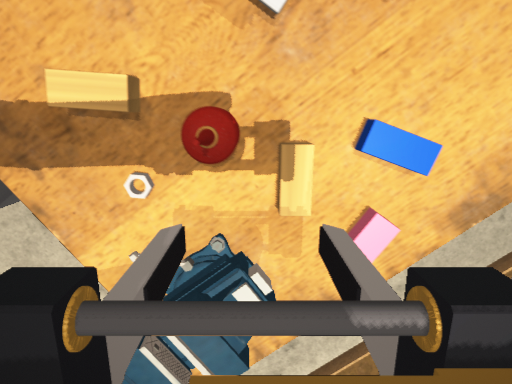

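View: thin blank at (296,180), oil can at (210,135) with only its thin spout above 75 mm, pink and blue blocks to the right. Gripping 15 mm off-centre, away from the can.

Request:
send_rows:
  moves:
    - {"linear": [-0.008, 0.02, 0.04], "delta_rot": [0, 0, 0]}
    - {"linear": [-0.009, 0.02, 0.05], "delta_rot": [0, 0, 0]}
    - {"linear": [0, 0, 0.035], "delta_rot": [0, 0, 0]}
    - {"linear": [0, 0, 0], "delta_rot": [0, 0, 0]}
    - {"linear": [0, 0, 0], "delta_rot": [0, 0, 0]}
  gripper: -0.6

```text
time: 16.38
ee_pos: [0.5275, -0.4112, 0.112]
tcp_rot: [2.807, 1.407, 0.002]
wrist_force: [0.4, 0.7, 0.2]
grip_width: 0.0754
gripper_force: 0.0
```

```bash
python3 - <<'E'
from h import *
im,w=shot("wrist"); w*=1000
m=(np.abs(w[...,0]-543)<60)&(np.abs(w[...,1]+416)<60)&(w[...,2]>22)&(w[...,2]<34)
r=cv2.minAreaRect(w[m][:,:2].astype(np.float32)); print(m.sum(),r)
q=np.array(r[0]); a=np.radians(52.7)
t=q-15*np.array([np.cos(a),np.sin(a)])
go([*t,60],[*t,12],yaw=52.7)
E
```

```text
4911 ((541.61572265625, -414.2362976074219), (90.49215698242188, 39.891517639160156), 52.91916275024414)
now [ 527.9 -411.5  112.6] yaw 53.23 tilt [ 0.0028 -0.0018] q7 -0.06 t 16.425 -> turn z deg 0.53
[ 532.5 -426.2   60. ] shift mm [-8.9 12.6 52.6]
[ 532.5 -426.2   12. ] shift mm [ 0.  0. 48.]
```

Request:
send_rows:
  moves:
    - {"linear": [-0.009, 0.0125, 0.02], "delta_rot": [0, 0, 0.3]}
    - {"linear": [0, 0, 0.03], "delta_rot": [0, 0, 0]}
    - {"linear": [0, 0, 0.03], "delta_rot": [0, 0, 0]}
    - {"linear": [0, 0, 0.02], "delta_rot": [0, 0, 0]}
    - {"linear": [0, 0, 0], "delta_rot": [0, 0, 0]}

```text
time: 17.05
ee_pos: [0.531, -0.4253, 0.0102]
tcp_rot: [-2.812, -1.399, 0.001]
wrist_force: [0.6, 0.2, 0.6]
grip_width: 0.0753
gripper_force: 0.0
```

Request:
send_rows:
  moves:
    - {"linear": [0, 0, 0], "delta_rot": [0, 0, 0]}
    - {"linear": [0, 0, 0], "delta_rot": [0, 0, 0]}
    - {"linear": [0, 0, 0], "delta_rot": [0, 0, 0]}
    - {"linear": [0, 0, 0], "delta_rot": [0, 0, 0]}
    - {"linear": [0, 0, 0], "delta_rot": [0, 0, 0]}
  gripper: 1
  squeeze: 30

```text
time: 17.68
ee_pos: [0.5317, -0.4261, 0.011]
tcp_rot: [2.812, 1.399, 0.001]
wrist_force: [-0.1, -0.1, 3.2]
grip_width: 0.0396
gripper_force: 30.0
```

Request:
send_rows:
  moves:
    - {"linear": [0, 0, -0.03], "delta_rot": [0, 0, 0]}
    - {"linear": [0, 0, -0.05], "delta_rot": [0, 0, 0]}
    - {"linear": [0, 0, -0.05], "delta_rot": [0, 0, 0]}
    - {"linear": [0, 0, -0.05], "delta_rot": [0, 0, -9]}
    - {"linear": [0, 0, -0.05], "delta_rot": [0, 0, -9.5]}
    - {"linear": [0, 0, -0.03], "delta_rot": [0, 0, -9.5]}
    - {"linear": [0, 0, 0], "delta_rot": [0, 0, -9.5]}
    - {"linear": [0, 0, 0], "delta_rot": [0, 0, -9.5]}
    - {"linear": [0, 0, 0], "delta_rot": [0, 0, -8.7]}
    - {"linear": [0.035, 0.0185, 0], "delta_rot": [0, 0, 0]}
    - {"linear": [0.045, 0.0238, 0], "delta_rot": [0, 0, 0]}
    - {"linear": [0.045, 0.0238, 0], "delta_rot": [0, 0, 0]}
    - {"linear": [0.045, 0.0238, 0], "delta_rot": [0, 0, 0]}
    - {"linear": [0.045, 0.0238, 0], "delta_rot": [0, 0, 0]}
    - {"linear": [0.045, 0.0238, 0], "delta_rot": [0, 0, 0]}
    - {"linear": [0.045, 0.0238, 0], "delta_rot": [0, 0, 0]}
    - {"linear": [0.045, 0.0238, 0], "delta_rot": [0, 0, 0]}
    - {"linear": [0.045, 0.0238, 0], "delta_rot": [0, 0, 0]}
    - {"linear": [0, 0, 0], "delta_rot": [0, 0, 0]}
    - {"linear": [0, 0, 0], "delta_rot": [0, 0, 0]}

```text
time: 20.18
ee_pos: [0.6028, 0.0143, 0.2701]
tcp_rot: [-1.833, -2.551, 0.003]
wrist_force: [-0.5, -1.0, -1.1]
grip_width: 0.0399
gripper_force: 30.0
```

```bash
python3 - <<'E'
from h import *
go(W(-75,0,110),W(-75,0,44),yaw=108.8)
im,w=shot("wrist"); w*=1000; p=pose()[0]*1000
m=(np.hypot(w[...,0]-p[0],w[...,1]-p[1])<75)&(np.abs(w[...,2]-(p[2]+17))<6)&(im[...,0].astype(int)-im[...,2]>40)
r=cv2.minAreaRect(w[m][:,:2].astype(np.float32)); print(m.sum(),r,T(r[0]),T(p))
E
```

```text
now [602.8  14.3 270.1] yaw 108.59 tilt [-0.001  -0.0013] q7 0.07 t 20.175 -> turn z deg -0.21
[603.8  26.5 110. ] shift mm [ 11.2   4.9 160.1]
[603.8  26.5  44. ] shift mm [ 0.  0. 66.]
11971 ((591.2144775390625, 27.48293113708496), (52.553260803222656, 90.70462799072266), 18.509132385253906) [-80.  -11.6] [-62.9  -5.1]
```

Request:
send_rows:
  moves:
    - {"linear": [0.011, 0.005, 0.04], "delta_rot": [0, 0, -0.2]}
    - {"linear": [0, 0, 0.05], "delta_rot": [0, 0, 0]}
    - {"linear": [0, 0, 0.05], "delta_rot": [0, 0, 0]}
    - {"linear": [0, 0, 0.04], "delta_rot": [0, 0, 0]}
    - {"linear": [0, 0, 0.025], "delta_rot": [0, 0, 0]}
    - {"linear": [0, 0, 0.015], "delta_rot": [0, 0, 0]}
    - {"linear": [0, 0, 0], "delta_rot": [0, 0, 0]}

```text
time: 21.1
ee_pos: [0.604, 0.026, 0.0498]
tcp_rot: [-1.83, -2.552, 0.002]
wrist_force: [0.8, 0.1, 0.4]
grip_width: 0.0403
gripper_force: 30.0
```

```bash
python3 - <<'E'
from h import *
go(W(-75,0,42),yaw=108.8)
print(T(pose()[0]*1000))
E
```

```text
now [604.   26.   49.8] yaw 108.72 tilt [-0.0015 -0.0007] q7 -0.06 t 21.1 -> turn z deg -0.08
[603.8  26.5  42. ] shift mm [0.5 0.  7.8]
[-74.5  -0. ]
```

Request:
send_rows:
  moves:
    - {"linear": [0, 0, 0.005], "delta_rot": [0, 0, 0]}
    - {"linear": [0, 0, 0.003], "delta_rot": [0, 0, 0]}
    - {"linear": [0, 0, 0], "delta_rot": [0, 0, 0]}

```text
time: 21.48
ee_pos: [0.6046, 0.0273, 0.0428]
tcp_rot: [1.828, 2.554, 0.0]
wrist_force: [0.8, -0.3, -1.2]
grip_width: 0.0397
gripper_force: 30.0
```

Request:
send_rows:
  moves:
    - {"linear": [0, 0, 0], "delta_rot": [0, 0, 0]}
    - {"linear": [0, 0, 0], "delta_rot": [0, 0, 0]}
    - {"linear": [0, 0, -0.03], "delta_rot": [0, 0, 0]}
    - {"linear": [0, 0, -0.05], "delta_rot": [0, 0, 0]}
    - {"linear": [0, 0, -0.05], "delta_rot": [0, 0, 0]}
    - {"linear": [0, 0, 0], "delta_rot": [0, 0, 0]}
    - {"linear": [0, 0, 0], "delta_rot": [0, 0, 0]}
  gripper: -0.5

```text
time: 22.35
ee_pos: [0.604, 0.027, 0.1721]
tcp_rot: [-1.829, -2.554, 0.001]
wrist_force: [0.7, 0.2, -0.9]
grip_width: 0.0702
gripper_force: 0.0
```

```bash
python3 - <<'E'
from h import *
im,w=shot("wrist"); w*=1000
t=np.stack([(w[...,:2]-O)@F,(w[...,:2]-O)@L],-1)
m=(np.abs(t[...,0]+90)<65)&(np.abs(t[...,1])<40)&(w[...,2]>51)&(w[...,2]<65)
r=cv2.minAreaRect(t[m].astype(np.float32)); print(m.sum(),r,np.median(w[m][:,2]))
# stick via top
im,w=shot("top"); w*=1000
k=(w[...,2]>34)&(w[...,2]<55)&(np.abs(w[...,0]-522)<70)&(np.abs(w[...,1]-337)<70)
r=cv2.minAreaRect(w[k][:,:2].astype(np.float32)); print("handle",r)
go([*r[0],170],yaw=127)
E
```

```text
4077 ((-91.96128845214844, -0.3119354248046875), (40.04079055786133, 90.17418670654297), 89.40751647949219) 58.287308810416825
handle ((522.4744873046875, 336.87164306640625), (25.004087448120117, 90.3698501586914), 38.11076354980469)
now [603.3  27.  171. ] yaw 108.81 tilt [-0.0028 -0.0004] q7 0.0 t 22.45 -> turn z deg -18.19
[522.5 336.9 170. ] shift mm [296.1 121.9   1. ]
```

Request:
send_rows:
  moves:
    - {"linear": [0, 0, 0], "delta_rot": [0, 0, -9.6]}
    - {"linear": [0, 0, 0], "delta_rot": [0, 0, -9.6]}
    - {"linear": [0.03, 0.013, 0], "delta_rot": [0, 0, 0]}
    - {"linear": [0.05, 0.0215, 0], "delta_rot": [0, 0, 0]}
    - {"linear": [0.05, 0.0215, 0], "delta_rot": [0, 0, 0]}
    - {"linear": [0.05, 0.0215, 0], "delta_rot": [0, 0, 0]}
    - {"linear": [0.05, 0.0215, 0], "delta_rot": [0, 0, 0]}
    - {"linear": [0.05, 0.0215, 0], "delta_rot": [0, 0, 0]}
    - {"linear": [0.014, 0.006, 0], "delta_rot": [0, 0, 0]}
    - {"linear": [0, 0, 0], "delta_rot": [0, 0, 0]}
    - {"linear": [0, 0, 0], "delta_rot": [0, 0, 0]}

```text
time: 23.82
ee_pos: [0.5239, 0.3342, 0.1717]
tcp_rot: [1.38, 2.821, -0.004]
wrist_force: [-0.4, -0.5, -0.3]
grip_width: 0.0704
gripper_force: 0.0
```

```bash
python3 - <<'E'
from h import *
im,w=shot("wrist","w6.png"); w*=1000
k=(w[...,2]>38)&(w[...,2]<52)&(np.abs(w[...,0]-522)<70)&(np.abs(w[...,1]-337)<70)
r=cv2.minAreaRect(w[k][:,:2].astype(np.float32)); print("handle",k.sum(),r)
k2=(w[...,2]>6)&(w[...,2]<18)&(np.hypot(w[...,0]-555,w[...,1]-295)<80)
print(cv2.minAreaRect(w[k2][:,:2].astype(np.float32)))
go([*r[0],80],[*r[0],14],yaw=(r[2]+90))
E
```

```text
handle 2133 ((520.2929077148438, 340.1042175292969), (23.571149826049805, 88.31734466552734), 38.57906723022461)
((596.7738037109375, 293.9122314453125), (121.59102630615234, 79.6070785522461), 61.41202926635742)
now [524.1 334.1 171.9] yaw 127.83 tilt [-0.0002 -0.0021] q7 -0.23 t 23.875 -> turn z deg -0.75
[520.3 340.1  80. ] shift mm [ 7.1  0.7 91.9]
[520.3 340.1  14. ] shift mm [ 0.  0. 66.]
```

View pics/w6.png

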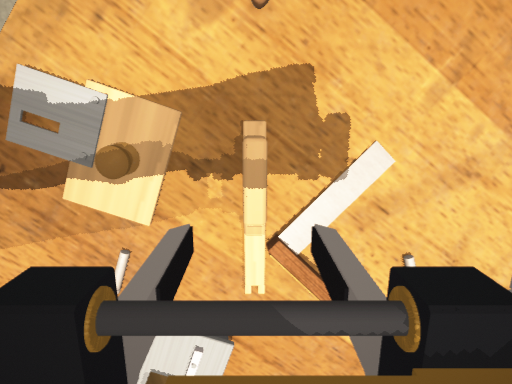

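Stick runs vertically from (255,122) to its fork at (255,293), cover flat at left, try square to the right of the stick. Narrowing the opening and descending onto the handle.

Request:
send_rows:
  moves:
    - {"linear": [0.007, 0.001, 0.02], "delta_rot": [0, 0, -0.7]}
    - {"linear": [0, 0, 0.04], "delta_rot": [0, 0, 0]}
    - {"linear": [0, 0, 0.04], "delta_rot": [0, 0, 0]}
    - {"linear": [0, 0, 0.035], "delta_rot": [0, 0, 0]}
    - {"linear": [0, 0, 0.023], "delta_rot": [0, 0, 0]}
    - {"linear": [0, 0, 0], "delta_rot": [0, 0, 0]}
  gripper: 0.05

```text
time: 24.62
ee_pos: [0.5193, 0.3401, 0.0128]
tcp_rot: [-1.363, -2.83, 0.006]
wrist_force: [-0.2, 0.4, -0.3]
grip_width: 0.0445
gripper_force: 0.0
```

Request:
send_rows:
  moves:
    - {"linear": [0, 0, 0], "delta_rot": [0, 0, 0]}
    - {"linear": [0, 0, 0], "delta_rot": [0, 0, 0]}
    - {"linear": [0, 0, 0], "delta_rot": [0, 0, 0]}
    - {"linear": [0, 0, 0], "delta_rot": [0, 0, 0]}
  gripper: 1
  squeeze: 45

```text
time: 25.12
ee_pos: [0.5204, 0.3432, 0.0158]
tcp_rot: [1.36, 2.831, 0.002]
wrist_force: [-1.0, -1.2, 6.4]
grip_width: 0.0234
gripper_force: 45.0
```

Request:
send_rows:
  moves:
    - {"linear": [0, 0, -0.03], "delta_rot": [0, 0, 0]}
    - {"linear": [0, 0, -0.04], "delta_rot": [0, 0, 0]}
    - {"linear": [0, 0, -0.04], "delta_rot": [0, 0, 0]}
    - {"linear": [0, 0, 0], "delta_rot": [0, 0, 9.9]}
    - {"linear": [0, 0, 0], "delta_rot": [0, 0, 9.9]}
    - {"linear": [0, 0, 0], "delta_rot": [0, 0, 0]}
    - {"linear": [0, 0, 0], "delta_rot": [0, 0, 0]}

```text
time: 26.0
ee_pos: [0.5193, 0.343, 0.1243]
tcp_rot: [-1.822, -2.559, 0.001]
wrist_force: [-0.3, -0.6, -2.0]
grip_width: 0.0237
gripper_force: 45.0
```

```bash
cat > st.py <<'E'
from h import *
go(W(-295,0,120),W(-295,0,48),yaw=108.8)
p,R,y,s=pose(); im,w=shot("wrist","w7.png"); q=(w-p)@R*1000  # tool frame, mm
wood=(im[...,0].astype(int)-im[...,2]>35)
m=wood&(np.abs(q[...,1])<22)&(q[...,0]<-12)&(q[...,0]>-150)&(np.abs(q[...,2]-4)<9)   # sole, fork side
n=wood&(np.abs(q[...,1])<22)&(q[...,0]<65)&(q[...,0]>12)&(np.abs(q[...,2]+30)<9)   # handle rear top
for k in(m,n):
    if k.sum()>20: print(k.sum(),np.round(np.percentile(q[k],[1,50,99],axis=0),1).tolist(),"slope y,z",np.round([np.polyfit(q[k][:,0],q[k][:,i],1)[0] for i in(1,2)],4))
k=m&(q[...,0]<-50)
print("x extremes",q[wood&(np.abs(q[...,1])<22)&(np.abs(q[...,2])<25)&(q[...,0]>-180)&(q[...,0]<100)][:,0].min())
E
python3 st.py
```

```text
now [519.3 343.  124.3] yaw 109.09 tilt [-0.0003 -0.0002] q7 -0.54 t 26.0 -> turn z deg 0.29
[532.9 234.7 120. ] shift mm [-106.9  -22.     4.3]
[532.9 234.7  48. ] shift mm [ 0.  0. 72.]
1305 [[-101.6, -13.8, 2.4], [-86.2, -1.7, 3.7], [-72.3, 9.8, 5.7]] slope y,z [-0.0054 -0.0041]
2796 [[12.4, -13.0, -30.8], [27.6, -1.1, -29.1], [41.3, 10.3, -22.9]] slope y,z [0.0014 0.0569]
x extremes -102.90113118660501
```

View pics/w7.png

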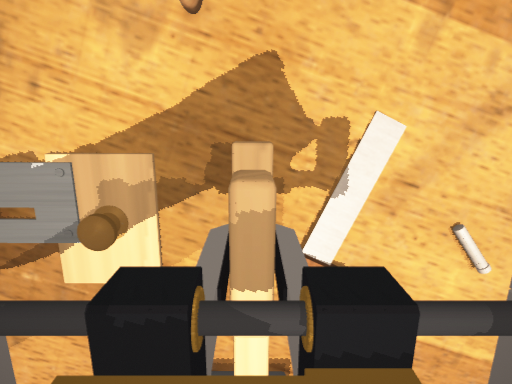

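Stick is level and straight in the grip. Moving behind the blank.

Request:
send_rows:
  moves:
    - {"linear": [-0.03, -0.007, 0], "delta_rot": [0, 0, 0.3]}
    - {"linear": [-0.04, -0.008, 0], "delta_rot": [0, 0, 0]}
    - {"linear": [-0.032, -0.007, 0.005], "delta_rot": [0, 0, 0]}
    - {"linear": [0, 0, 0.03], "delta_rot": [0, 0, 0]}
    - {"linear": [0, 0, 0.03], "delta_rot": [0, 0, 0]}
    - {"linear": [0, 0, 0], "delta_rot": [0, 0, 0]}
    - {"linear": [0, 0, 0], "delta_rot": [0, 0, 0]}

```text
time: 26.92
ee_pos: [0.5319, 0.2399, 0.0602]
tcp_rot: [1.832, 2.552, 0.002]
wrist_force: [-0.0, 0.2, -1.3]
grip_width: 0.0234
gripper_force: 45.0
```

```bash
python3 - <<'E'
from h import *
print(T(pose()[0]*1000)); go(W(-300,-.5,47.5),W(-75,-.5,47.5),yaw=108.8)
E
```

```text
[-300.2    0.7]
now [531.9 239.9  60.2] yaw 108.66 tilt [0.0008 0.0008] q7 -0.45 t 26.925 -> turn z deg -0.14
[530.8 239.3  47.5] shift mm [-0.2 -1.2 12.7]
[603.4  26.3  47.5] shift mm [-225.    0.   -0.]
```

Request:
send_rows:
  moves:
    - {"linear": [0, -0.001, 0.01], "delta_rot": [0, 0, -0.1]}
    - {"linear": [0, 0, 0.003], "delta_rot": [0, 0, 0]}
    - {"linear": [0, 0, 0], "delta_rot": [0, 0, 0]}
    - {"linear": [-0.01, 0, 0], "delta_rot": [0, 0, 0]}
    - {"linear": [-0.01, 0, 0], "delta_rot": [0, 0, 0]}
    - {"linear": [-0.01, 0, 0], "delta_rot": [0, 0, 0]}
    - {"linear": [-0.01, 0, 0], "delta_rot": [0, 0, 0]}
    - {"linear": [-0.01, 0, 0], "delta_rot": [0, 0, 0]}
    - {"linear": [-0.01, 0, 0], "delta_rot": [0, 0, 0]}
    - {"linear": [-0.01, 0, 0], "delta_rot": [0, 0, 0]}
    - {"linear": [-0.01, 0, 0], "delta_rot": [0, 0, 0]}
    - {"linear": [0, 0, 0], "delta_rot": [0, 0, 0]}

```text
time: 28.42
ee_pos: [0.5564, 0.162, 0.0464]
tcp_rot: [1.832, 2.551, -0.001]
wrist_force: [-1.3, -0.5, -1.0]
grip_width: 0.0236
gripper_force: 45.0
```

```bash
cat > bl.py <<'E'
from h import *
print("TCP",T(pose()[0]*1000)); go(W(-75,-.5,47.5),yaw=108.8)
im,w=shot("top"); w*=1000
t=np.stack([(w[...,:2]-O)@F,(w[...,:2]-O)@L],-1)
m=(t[...,0]>-150)&(t[...,0]<-2)&(np.abs(t[...,1])<26)&(w[...,2]>50)&(w[...,2]<66)
if m.sum()>10: print("blank on bed",m.sum(),np.round(np.percentile(t[m],[2,98],axis=0),1))
E
python3 bl.py
```

```text
TCP [-218.5   -1.2]
now [556.4 162.   46.4] yaw 108.62 tilt [-0.0001 -0.0006] q7 -0.33 t 28.425 -> turn z deg -0.18
[603.4  26.3  47.5] shift mm [-143.5    0.7   -1.1]
blank on bed 223 [[-70.5 -19.5]
 [ -4.   18.7]]
```

Request:
send_rows:
  moves:
    - {"linear": [-0.01, 0, -0.001], "delta_rot": [0, 0, -0.1]}
    - {"linear": [-0.01, 0, 0], "delta_rot": [0, 0, 0]}
    - {"linear": [-0.01, 0, 0], "delta_rot": [0, 0, 0]}
    - {"linear": [-0.01, 0, 0], "delta_rot": [0, 0, 0]}
    - {"linear": [-0.01, 0, 0], "delta_rot": [0, 0, 0]}
    - {"linear": [-0.01, 0, 0], "delta_rot": [0, 0, 0]}
    - {"linear": [-0.01, 0, 0], "delta_rot": [0, 0, 0]}
    - {"linear": [-0.01, 0, 0], "delta_rot": [0, 0, 0]}
    - {"linear": [-0.01, 0, 0], "delta_rot": [0, 0, 0]}
    - {"linear": [-0.01, 0, 0], "delta_rot": [0, 0, 0]}
    - {"linear": [-0.01, 0, 0], "delta_rot": [0, 0, 0]}
    - {"linear": [-0.01, 0, 0], "delta_rot": [0, 0, 0]}
    - {"linear": [0, 0, 0], "delta_rot": [0, 0, 0]}

```text
time: 30.1
ee_pos: [0.5954, 0.0477, 0.0475]
tcp_rot: [1.83, 2.552, -0.001]
wrist_force: [0.0, -0.0, -1.6]
grip_width: 0.0236
gripper_force: 45.0
```

```bash
python3 bl.py
```

```text
TCP [-97.8  -1.2]
now [595.4  47.7  47.5] yaw 108.71 tilt [ 0.0006 -0.0014] q7 -0.14 t 30.1 -> turn z deg -0.09
[603.4  26.3  47.5] shift mm [-22.8   0.7   0. ]
blank on bed 24 [[-45.5 -13.8]
 [-30.5   7.4]]
```

Now slow, watching the force for the stop.

Request:
send_rows:
  moves:
    - {"linear": [-0.005, 0, 0], "delta_rot": [0, 0, 0]}
    - {"linear": [-0.005, 0, 0], "delta_rot": [0, 0, 0]}
    - {"linear": [-0.003, 0, 0], "delta_rot": [0, 0, 0]}
    - {"linear": [0, 0, 0], "delta_rot": [0, 0, 0]}

```text
time: 30.65
ee_pos: [0.5993, 0.0372, 0.0476]
tcp_rot: [1.828, 2.554, 0.001]
wrist_force: [-0.9, 2.2, -0.5]
grip_width: 0.0237
gripper_force: 45.0
```

Request:
send_rows:
  moves:
    - {"linear": [-0.003, 0, 0], "delta_rot": [0, 0, 0]}
    - {"linear": [0, 0, 0], "delta_rot": [0, 0, 0]}

```text
time: 30.9
ee_pos: [0.6, 0.0332, 0.0472]
tcp_rot: [1.829, 2.553, -0.002]
wrist_force: [-0.1, 0.1, -1.8]
grip_width: 0.0235
gripper_force: 45.0
```

Request:
send_rows:
  moves:
    - {"linear": [-0.003, 0, 0], "delta_rot": [0, 0, 0]}
    - {"linear": [0, 0, 0], "delta_rot": [0, 0, 0]}

```text
time: 31.15
ee_pos: [0.6004, 0.0324, 0.0474]
tcp_rot: [-1.828, -2.554, -0.0]
wrist_force: [-2.0, 3.7, -1.4]
grip_width: 0.024
gripper_force: 45.0
```

Request:
send_rows:
  moves:
    - {"linear": [-0.003, 0, 0], "delta_rot": [0, 0, 0]}
    - {"linear": [0, 0, 0], "delta_rot": [0, 0, 0]}

```text
time: 31.4
ee_pos: [0.6005, 0.0323, 0.0475]
tcp_rot: [-1.824, -2.553, -0.003]
wrist_force: [-3.9, 8.7, 1.9]
grip_width: 0.0237
gripper_force: 45.0
```

Request:
send_rows:
  moves:
    - {"linear": [-0.003, 0, 0], "delta_rot": [0, 0, 0]}
    - {"linear": [0, 0, 0], "delta_rot": [0, 0, 0]}

```text
time: 31.65
ee_pos: [0.6006, 0.0323, 0.0478]
tcp_rot: [-1.821, -2.552, -0.006]
wrist_force: [-6.8, 12.1, 3.8]
grip_width: 0.024
gripper_force: 45.0
```

Solid at the stop (about 14 N, no motion). Drawing the stick out.

Request:
send_rows:
  moves:
    - {"linear": [0.01, 0, 0], "delta_rot": [0, 0, 0]}
    - {"linear": [0.015, 0, 0], "delta_rot": [0, 0, 0]}
    - {"linear": [0.025, 0, 0], "delta_rot": [0, 0, 0]}
    - {"linear": [0.03, 0, 0], "delta_rot": [0, 0, 0]}
    - {"linear": [0.03, 0, 0], "delta_rot": [0, 0, 0]}
    - {"linear": [0.03, 0, 0], "delta_rot": [0, 0, 0]}
    - {"linear": [0.03, 0, 0], "delta_rot": [0, 0, 0]}
    - {"linear": [0.03, 0, 0], "delta_rot": [0, 0, 0]}
    - {"linear": [0.03, 0, 0], "delta_rot": [0, 0, 0]}
    - {"linear": [0, 0, 0], "delta_rot": [0, 0, 0]}
    - {"linear": [0, 0, 0], "delta_rot": [0, 0, 0]}

```text
time: 33.02
ee_pos: [0.5292, 0.2425, 0.0475]
tcp_rot: [1.829, 2.553, -0.001]
wrist_force: [-0.9, -0.2, -1.4]
grip_width: 0.0237
gripper_force: 45.0
```

```bash
python3 - <<'E'
from h import *
p=pose()[0]*1000; print(T(p))
im,w=shot("top","top2.png"); w*=1000
im2,w2=shot("scene","scene2.png")
a=im[130:220,185:315,::-1]; b=im2[140:260,180:300,::-1]
cv2.imwrite('pics/crop2.png',cv2.hconcat([cv2.resize(a,(440,305),interpolation=2),cv2.resize(b,(305,305),interpolation=2)]))
go([520,343,120],[520,343,17],yaw=128.6)
E
```

```text
[-303.5   -1. ]
now [529.4 241.8  47.4] yaw 108.69 tilt [ 0.0005 -0.0014] q7 -0.46 t 33.125 -> turn z deg -19.91
[520 343 120] shift mm [ 85.   55.8 -72.6]
[520 343  17] shift mm [  0.   0. 103.]
```

View pics/crop2.png

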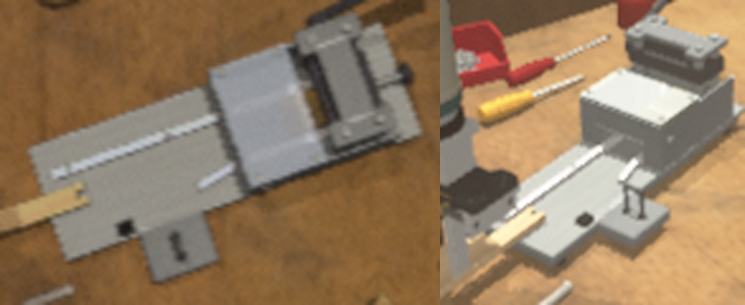

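Stick is out, its fork at crop (85,190). Wood shows in the slot at (315,105), so the blank is deep inside the guard. I'll check the fork offset to confirm it's home while I lift the stick.

```bash
python3 - <<'E'
from h import *
im,w=shot("top"); w*=1000; p=pose()[0]*1000
t=np.stack([(w[...,:2]-O)@F,(w[...,:2]-O)@L],-1)
wood=(im[...,0].astype(int)-im[...,2]>35)
m=wood&(t[...,0]>-260)&(t[...,0]<-100)&(np.abs(t[...,1])<22)&(w[...,2]>35)&(w[...,2]<52)
f=t[m][:,0].max(); print(m.sum(),"fork",f,"TCP",T(p),"offset",f-T(p)[0],"-> final fork",-81.5+f-T(p)[0])
n=wood&(t[...,0]>90)&(t[...,0]<140)&(np.abs(t[...,1])<30)&(w[...,2]<70)
print(n.sum(), np.percentile(t[n],[2,98],axis=0) if n.any() else 0, np.median(w[n][:,2]) if n.any() else 0)
E
```

```text
161 fork -157.6905895728198 TCP [-302.9   -1. ] offset 145.2094104271802 -> final fork 63.70941042718019
32 [[ 92.28804062 -18.79046222]
 [101.96793778  17.85545338]] 55.97813946371585
```

Request:
send_rows:
  moves:
    - {"linear": [0, 0, -0.03], "delta_rot": [0, 0, 0]}
    - {"linear": [0, 0, -0.042], "delta_rot": [0, 0, 0]}
    - {"linear": [0, 0, 0], "delta_rot": [0, 0, -9.9]}
    - {"linear": [0, 0, 0], "delta_rot": [0, 0, -10]}
    - {"linear": [0.028, 0.018, 0], "delta_rot": [0, 0, 0]}
    - {"linear": [0.028, 0.018, 0], "delta_rot": [0, 0, 0]}
    - {"linear": [0.029, 0.019, 0], "delta_rot": [0, 0, 0]}
    - {"linear": [0, 0, 0.03], "delta_rot": [0, 0, 0]}
    - {"linear": [0, 0, 0.03], "delta_rot": [0, 0, 0]}
    - {"linear": [0, 0, 0.025], "delta_rot": [0, 0, 0]}
    - {"linear": [0, 0, 0.01], "delta_rot": [0, 0, 0]}
    - {"linear": [0, 0, 0], "delta_rot": [0, 0, 0]}

```text
time: 34.67
ee_pos: [0.5186, 0.3437, 0.0242]
tcp_rot: [-1.361, -2.831, 0.001]
wrist_force: [0.2, 0.4, -2.1]
grip_width: 0.0237
gripper_force: 45.0
```

Request:
send_rows:
  moves:
    - {"linear": [0, 0, 0.005], "delta_rot": [0, 0, 0]}
    - {"linear": [0, 0, 0.003], "delta_rot": [0, 0, 0]}
    - {"linear": [0, 0, 0], "delta_rot": [0, 0, 0]}

```text
time: 35.05
ee_pos: [0.5186, 0.3444, 0.0167]
tcp_rot: [1.36, 2.832, 0.001]
wrist_force: [-0.1, 0.0, -0.3]
grip_width: 0.0238
gripper_force: 45.0
```

Request:
send_rows:
  moves:
    - {"linear": [0, 0, 0], "delta_rot": [0, 0, 0]}
    - {"linear": [0, 0, 0], "delta_rot": [0, 0, 0]}
    - {"linear": [0, 0, 0], "delta_rot": [0, 0, 0]}
    - {"linear": [0, 0, -0.03], "delta_rot": [0, 0, 0]}
    - {"linear": [0, 0, -0.05], "delta_rot": [0, 0, 0]}
    - {"linear": [0, 0, -0.06], "delta_rot": [0, 0, 0]}
    - {"linear": [0, 0, -0.06], "delta_rot": [0, 0, 0]}
    - {"linear": [0, 0, 0], "delta_rot": [0, 0, 0]}
  gripper: 0.05

```text
time: 36.05
ee_pos: [0.5209, 0.3469, 0.222]
tcp_rot: [1.358, 2.827, 0.015]
wrist_force: [0.8, 0.8, -0.3]
grip_width: 0.0447
gripper_force: 0.0
```

```bash
python3 - <<'E'
from h import *
go()
im,w=shot("top","top3.png"); w*=1000
def box(n,x,y,r,lo,hi):
    m=(np.abs(w[...,0]-x)<r)&(np.abs(w[...,1]-y)<r)&(w[...,2]>lo)&(w[...,2]<hi)
    print(n,m.sum(),cv2.minAreaRect(w[m][:,:2].astype(np.float32)),np.median(w[m][:,2]))
box("thick",416,-190,65,15,60);box("can",495,-310,45,20,70);box("nut",377,-303,30,8,30);box("handle",520,340,60,35,55);box("knob",400,270,40,30,60)
im,w=shot("wrist"); w*=1000
box("handle wr",520,340,70,38,55)
box("sole wr",556,297,32,7,20)
E
```

```text
now [520.9 346.9 222. ] yaw 128.7 tilt [0.0085 0.0063] q7 -0.22 t 36.05 -> turn z deg -0.0
thick 305 ((415.94378662109375, -189.62680053710938), (40.118648529052734, 89.58425903320312), 49.08330535888672) 40.73784470105033
can 251 ((494.7193603515625, -308.8436279296875), (61.97328186035156, 62.49347686767578), 56.293907165527344) 58.19656228523951
nut 40 ((376.5301208496094, -303.2026672363281), (31.55803680419922, 28.42219352722168), 74.91158294677734) 14.622124513750785
handle 163 ((521.8375244140625, 335.85552978515625), (25.27328872680664, 86.33100891113281), 40.00132751464844) 43.015197164259874
knob 70 ((399.4262390136719, 266.18450927734375), (32.453269958496094, 28.19371223449707), 88.89413452148438) 41.296343168836216
handle wr 1588 ((518.86669921875, 341.62445068359375), (23.604711532592773, 88.03382873535156), 39.146995544433594) 44.900041512349134
sole wr 579 ((566.8314208984375, 296.669921875), (63.27410888671875, 42.20013427734375), 89.92345428466797) 12.278992961915925
```

```bash
python3 -c "
from rig import *
print(sign_off())"
```

```text
the job is handed in; nothing more can be done
None
```

I handed the job in at about 36 s of the 72 s. The thin blank was pushed until it stopped solidly (about 14 N, fork tip near x = 62–64 mm against 61 at home). The pin, cover and push stick are on the bench, and the thick blank, oil can and nut hadn't moved when I re-measured them. I couldn't see the spring catch inside the guard, so its drop is inferred from the blank's position, and I didn't re-measure the try square at the end.

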